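# Make up the marinade kit and the baking kit

## Task

Make up two kits from the stock on the cold hob, one thing to a bay. Marinade kit, in the three-bay tray: salt shaker in the middle bay, lemon in one end bay and garlic bulb in the other; baking kit, in the two-bay tray: the brown dropper bottle in one bay and the spice jar in the other. Set each thing centrally on the floor of its bay, the shaker, bottle and jar upright, and leave the tin, the jam jar and the tea light where they are.

Things in the scene. Friction and masses are not known exactly. Their poses are not given: they have to be found in the camera images.
- long_tray: Low light-wood tray with three square open bays in a row, 96 mm across x, 276 mm along y. Fixed. Origin: centre of its underside, on the wooden worktop (z = -0.0065); y along the row, x across, yaw within 0.15 of the world. Bay floor 5 mm above the origin; rims and dividers 6 mm thick, tops 16 mm above the origin; bays 84 x 84 mm inside. Bay centres at y = -0.090, 0 and +0.090 of the tray.
- short_tray: Low light-wood tray with two square open bays in a row, 96 mm across x, 186 mm along y. Fixed. Origin: centre of its underside, on the wooden worktop (z = -0.0065); y along the row, x across, yaw within 0.15 of the world. Bay floor 5 mm above the origin; rims and dividers 6 mm thick, tops 16 mm above the origin; bays 84 x 84 mm inside. Bay centres at y = -0.045 and +0.045 of the tray.
- lemon_center (a point): Middle of a yellow lemon lying on its side on the glass hob (top z = 0), loose, about 0.11 kg: 72 mm long along the point's x axis, 57 mm across y, 58 mm high. The point is about 29 mm above whatever it lies on. Grip it across y, near the middle of its length; no soft spots, but the round flank can roll. Any yaw at the start.
- garlic_center (a point): Middle of a pale whole garlic bulb, loose, about 0.05 kg, standing on the glass hob (top z = 0): round, 53 mm across, 53 mm high with a pointed top. The point is 24 mm above its underside, on its axis z.
- salt_shaker: Clear salt shaker with a grey domed cap, loose, about 0.10 kg: round, 44 mm across up to 70 mm high, cap 34 mm across, 90 mm high in all. Stands on the glass hob, top z = 0. Origin: centre of its underside, z up. 
- vanilla_bottle: Slim brown dropper bottle with a black rubber bulb on top, loose, about 0.07 kg: round, 33 mm across up to 65 mm high, then a 24 mm collar to 77 mm and a 13 mm bulb, 102 mm high in all. Stands on the glass hob, top z = 0. Origin: centre of its underside, z up. 
- spice_jar: Spice jar with a flat screw cap, loose, about 0.11 kg: 42 mm across all the way (the glass slightly squarish, the cap, from 76 mm up, round), 96 mm high. Stands on the glass hob, top z = 0. Origin: centre of its underside, z up. 
- tuna_tin: Bystander: flat round food tin, 86 mm across, 40 mm high, loose on the hob; to be left alone. Origin: centre of its underside.
- jam_jar: Bystander: empty clear glass jam jar, 64 mm across, 98 mm high, loose on the hob; to be left alone. Origin: centre of its underside.
- tea_light: Bystander: tea light in a metal cup, 38 mm across, 15 mm high, loose on the hob among the stock; to be left alone. Origin: centre of its underside.
Mind the look-alikes: they are no part of the job. What is shaped like the vanilla_bottle but green is not meant. Of the things that look like the spice_jar, take the one that is farthest from the robot's base at the start.

How it is judged:
At the end, for the whole second after the job is handed in: Shaker in the long tray's middle bay, lemon and garlic one in each end bay; bottle and jar one in each bay of the short tray; on the floor, middles within 18 mm (shaker 16 mm) of the bay centre along tray x and y; shaker, bottle, jar within 0.12 rad of upright; released, at rest (x of salt_shaker in the frame of long_tray between -0.016 and 0.016 m and y of salt_shaker in the frame of long_tray between -0.016 and 0.016 m and z of salt_shaker in the frame of long_tray between 0.002 and 0.009 m and angle between salt_shaker's own z axis and vertical below 0.12 rad and ((x of lemon_center in the frame of long_tray between -0.018 and 0.018 m and y of lemon_center in the frame of long_tray between 0.072 and 0.108 m and z of lemon_center in the frame of long_tray between 0.02 and 0.045 m and x of garlic_center in the frame of long_tray between -0.018 and 0.018 m and y of garlic_center in the frame of long_tray between -0.108 and -0.072 m and z of garlic_center in the frame of long_tray between 0.02 and 0.045 m) or (x of lemon_center in the frame of long_tray between -0.018 and 0.018 m and y of lemon_center in the frame of long_tray between -0.108 and -0.072 m and z of lemon_center in the frame of long_tray between 0.02 and 0.045 m and x of garlic_center in the frame of long_tray between -0.018 and 0.018 m and y of garlic_center in the frame of long_tray between 0.072 and 0.108 m and z of garlic_center in the frame of long_tray between 0.02 and 0.045 m)) and ((x of vanilla_bottle in the frame of short_tray between -0.018 and 0.018 m and y of vanilla_bottle in the frame of short_tray between 0.027 and 0.063 m and z of vanilla_bottle in the frame of short_tray between 0.002 and 0.009 m and angle between each of vanilla_bottle, spice_jar's own z axis and vertical below 0.12 rad and x of spice_jar in the frame of short_tray between -0.018 and 0.018 m and y of spice_jar in the frame of short_tray between -0.063 and -0.027 m and z of spice_jar in the frame of short_tray between 0.002 and 0.009 m) or (x of vanilla_bottle in the frame of short_tray between -0.018 and 0.018 m and y of vanilla_bottle in the frame of short_tray between -0.063 and -0.027 m and z of vanilla_bottle in the frame of short_tray between 0.002 and 0.009 m and angle between each of vanilla_bottle, spice_jar's own z axis and vertical below 0.12 rad and x of spice_jar in the frame of short_tray between -0.018 and 0.018 m and y of spice_jar in the frame of short_tray between 0.027 and 0.063 m and z of spice_jar in the frame of short_tray between 0.002 and 0.009 m)) and linear speed of each of salt_shaker, vanilla_bottle, spice_jar below 0.02 m/s); the robot touches nothing.
It fails at once if the flat food tin is shifted by more than 25 mm or tipped over (distance of tuna_tin from where it was at the start of the episode above 0.025 m or angle between tuna_tin's own z axis and vertical above 0.5 rad).
It fails at once if the empty jam jar is shifted by more than 25 mm or tipped over (distance of jam_jar from where it was at the start of the episode above 0.025 m or angle between jam_jar's own z axis and vertical above 0.5 rad).
It fails at once if the tea light is shifted by more than 25 mm or tipped over (distance of tea_light from where it was at the start of the episode above 0.025 m or angle between tea_light's own z axis and vertical above 0.5 rad).
It also fails if it takes over 144 s, if anything falls off the work surface, if the arm or the gripper's body presses on something with over 40 N, if the wrist force passes 120 N, or if a joint passes its speed limit or range.

## Robot

A 6-joint arm with a two-finger parallel gripper is mounted at the origin on a cart in front of the work surface, level with it; the furniture and walls round the work are solid. World frame = base frame: x ahead of the robot, y to its left, z up, the work surface at z = 0. Lengths are in m, angles in rad, forces in N, time in s.
With the tool pointing down it reaches from about 0.225 to 0.875 m from the base axis. Payload 3.4 kg.
Tool frame: the origin (TCP) lies at the very end of the fingers, on their centre line; the grasp point (between the pads) lies 19 mm behind it; z points along the fingers, y is the line along which they close (so a half turn about z gives the same grasp; the last joint's range is limited). The gripper opens to 85 mm and grips with 20 to 120 N. Pads are 22 mm wide; open, the fingers measure 114 mm over their backs; the gripper's body (76 mm by 85 mm) begins 54 mm behind the grasp point. The pads swing forward as they close: fully open they stand 13 mm farther back than shut.
Start: joints at [-1.28, 0.276, 1.505, -0, 1.361, -0.121], TCP at [0.23, -0.527, 0.231] pointing down, gripper open.
Joint ranges: [-2.89, 2.89], [-0.75, 2.08], [0.22, 2.7], [-1.18, 4.32], [0.11, 2.71], [-2.7, 2.7]. Speed limits (rad/s): [2.57, 2.57, 3.14, 3.14, 3.14, 3.14].

## Interface

Orientations are given as a unit quaternion [w, x, y, z].
In Python, from rig import manip gives the robot as it stands. The module is installed in compiled form; this text tells all that it offers.
- The arm moves only by the tool play_rows, never from a script. Its argument "motion" is a list of rows, each a list of 5 numbers: the shift along the tool's x, y, z in units of 40 mm (1.0 is 40 mm), then the turn about the tool's z in units of 10 degrees (1.0 is 10 degrees), then the finger opening in mm, from 0 to 85.4. A call has 1 to 5 rows; each row is the pose to reach, as a shift and turn from the pose commanded when the call began, along the tool's axes at that moment; what a row does not reach only later rows make up. A row lasts 1/8 s, in which the tool goes at most 62.5 mm and 10.7 degrees, less where a joint would pass 70% of its speed; a pose out of reach is approached as far as the arm can. A call with a gripper value outside its range is refused whole. The fingers move at their own pace and stop on an object; "newtons" is the grip in N (left out, the last holds). Time passes only in rows, so rows that repeat a pose let the fingers close. It gives the time, the measured TCP pose, the force, the opening and the grip force at its end, in the units of the state.
- manip.get_state(): the state, without advancing time (a new reading comes with each control period).
- manip.get_image(name): name is "side" or "top"; returns a dict with "img" (384x512x3 uint8, red, green, blue), "range_z" (384x512 float32, m along the optical axis (not along the pixel's ray), 0 where there is no reading), "fx", "fy", "cx", "cy" (pixels), "D" ([k1, k2, p1, p2, k3] as OpenCV has them; the pictures are not rectified), "R" (3x3) and "t" (3): a world point X has camera coordinates R X + t. Camera axes: x right, y down, z forward; pixel columns grow to the right and rows downward; lengths in m; the calibration is good to about 2 mm. A picture is of the moment at which its call begins.
- manip.sign_off(): hands the job in; it is judged then, once.
The state is a dict: "clock": time; "qpos": joint angles; "qd": joint speeds; "effort": joint torques, N m; "position": TCP position; "ee_rot": TCP orientation; "contact_force": force on the tool from outside, world axes, zero at the start; "moment": the same for the moment, N m; "width": finger opening in m; "gripper_force": force on a finger pad.
Only numpy, scipy, OpenCV 4.12 (cv2) and the standard library are available. Lean on these libraries where they do the work, as an engineer would, in place of code of your own. Each camera call takes 0.05 s, during which the arm holds its last target. There are 200 camera calls.

## Working session

There is one attempt and no reset: what is moved stays moved. The work goes in short steps, Python scripts to look and compute and a tool call to move; the robot and the scene stay as the last step left them, time stands still between calls to the robot, and variables do not carry over. Pictures are saved under pics/ and viewed, at most 14 in all, crops included, and the job is handed in when it is done.

Besides the shell and the picture viewer there is one more tool, called after "Request:" by a JSON object that holds its "api" and its "payload". play_rows: Moves the arm, as the interface text tells. Its arguments: {"type":"object","properties":{"motion":{"type":"array","items":{"type":"array","items":{"type":"number"}}},"newtons":{"type":"number"}},"required":["motion"]}

```bash
mkdir -p pics
cat > h.py <<'E'
import numpy as np, cv2
from rig import manip
def grab(n):
    d=manip.get_image(n); np.savez('%s.npz'%n,**{k:np.array(v) for k,v in d.items()}); return d
def load(n): return dict(np.load('%s.npz'%n))
def K(d): return np.array([[d['fx'],0,d['cx']],[0,d['fy'],d['cy']],[0,0,1]],float)
def world(d,uv,z=None):
    "pixel -> world by range, or on plane z"
    uv=np.array(uv,float).reshape(-1,1,2)
    n=cv2.undistortPoints(uv,K(d),np.array(d['D'],float)).reshape(-1,2)
    r=np.c_[n,np.ones(len(n))]; R=np.array(d['R']);t=np.array(d['t'])
    c=-R.T@t; w=r@R
    if z is None:
        p=uv.reshape(-1,2).round().astype(int); s=d['range_z'][p[:,1],p[:,0]]
    else: s=(z-c[2])/w[:,2]
    return c+w*s[:,None]
def cloud(d):
    h,w=d['range_z'].shape; u,v=np.meshgrid(np.arange(w),np.arange(h))
    return world(d,np.c_[u.ravel(),v.ravel()]).reshape(h,w,3)
E
python3 - <<'E'
from h import *
s=manip.get_state(); print(s)
for n in('top','side'):
    d=grab(n); cv2.imwrite('pics/%s0.png'%n,cv2.resize(d['img'][:,:,::-1],(800,600),interpolation=cv2.INTER_CUBIC))
    print(n,d['fx'],d['cx'],d['D'],-np.array(d['R']).T@d['t'])
E
```

```text
{'clock': 0.0, 'qpos': array([-1.28001270e+00,  2.76580070e-01,  1.50615681e+00, -2.77506487e-05,
        1.36070301e+00, -1.21034567e-01]), 'qd': array([-0.00077956, -0.00092387, -0.00095748, -0.00019278, -0.0011798 ,
        0.00072659]), 'effort': array([ 2.82283640e-03, -4.16777515e+01, -2.45805502e+01,  3.41581244e-04,
        1.07971154e-02,  1.82149114e-05]), 'position': array([ 0.22996928, -0.52641556,  0.2304388 ]), 'ee_rot': array([-9.19146906e-04,  9.78874505e-01,  2.04459897e-01, -9.18165930e-05]), 'contact_force': array([-0.48384833,  0.01305662,  0.11769421]), 'moment': array([0.01812471, 0.05397188, 0.04279807]), 'gripper_force': 0.0, 'width': 0.08546519231397015}
top 361.09253251050217 259.5904320979527 [0.01866926 0.         0.         0.         0.        ] [ 0.30661768 -0.09005471  1.00701366]
side 385.491455251432 256.55210958549185 [0.04472169 0.         0.         0.         0.        ] [ 0.51608894 -1.04873626  0.55214473]
```

View pics/top0.png

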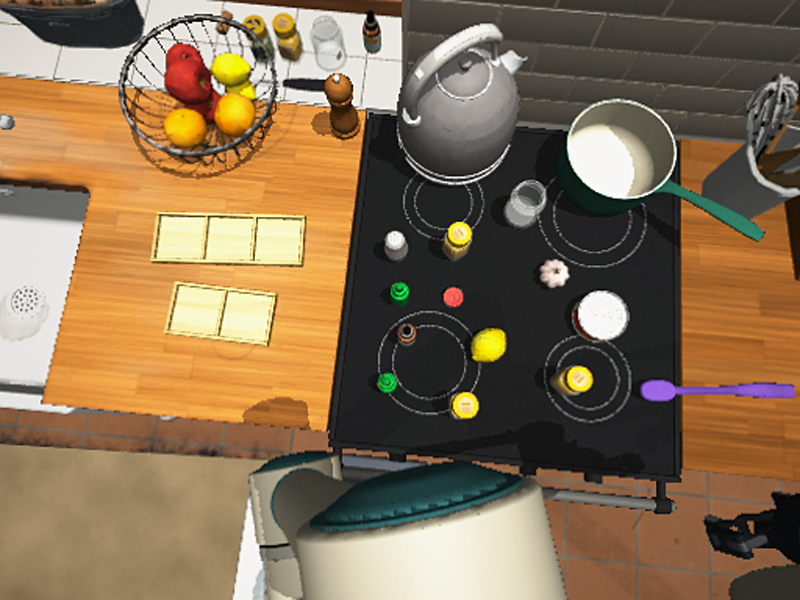

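View pics/side0.png

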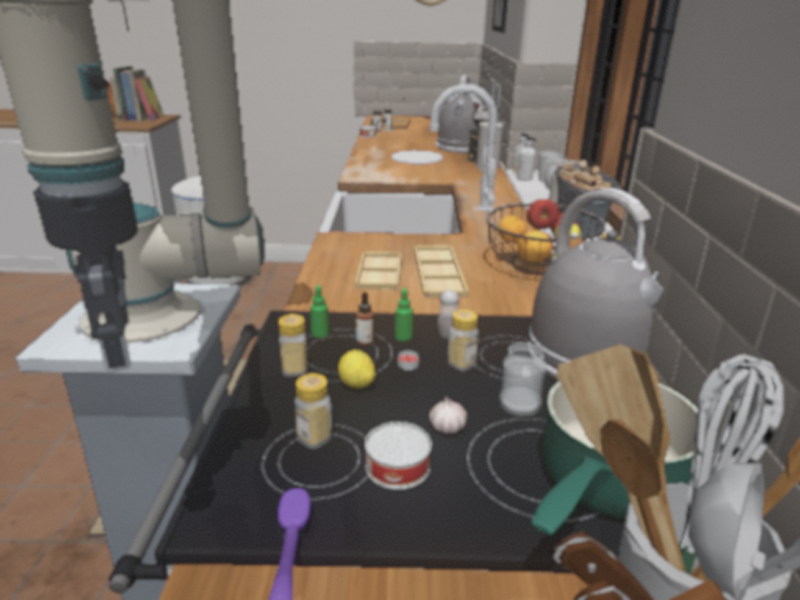

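Top view (800x600 px): long tray about (230,239), short tray (221,313), shaker (396,243), far jar (458,238), jam jar (525,203), garlic (553,273), tea light (453,296), brown bottle (407,334), lemon (489,345), tin (601,315). The green bottles (400,292) and (387,382) and the jars (465,405) and (577,380) are decoys. The side view shows the same layout.

```bash
cat > m.py <<'E'
from h import *
# seed pixels in 800x600 top picture
S=dict(shaker=(396,240,.09),jar=(459,230,.096),garlic=(553,273,.05),bottle=(407,328,.10),lemon=(489,345,.05),tea=(453,296,.015),tin=(601,315,.04),jam=(532,190,.098),g1=(400,286,.1),g2=(387,378,.1),jarB=(465,400,.096),jarC=(578,375,.096))
def meas(names=S,r=.045):
    T,Sd=load('top'),load('side'); C={'top':cloud(T),'side':cloud(Sd)}
    for k in names:
        u,v,z=S[k]; c=world(T,[(u/1.5625,v/1.5625)],z)[0]
        print(k,'seed',c.round(3))
        for n,c3 in C.items():
            p=c3.reshape(-1,3); m=(np.hypot(*(p[:,:2]-c[:2]).T)<r)&(p[:,2]>.006)&(p[:,2]<.13); p=p[m]
            if len(p)<5: continue
            zt=np.percentile(p[:,2],99); q=p[p[:,2]>zt-.012]
            print('  ',n,len(p),'ztop %.3f'%zt,'top mid',((q.min(0)+q.max(0))/2)[:2].round(3),'ext',np.ptp(q,0)[:2].round(3),'all mid',((p.min(0)+p.max(0))/2)[:2].round(3),'ext',np.ptp(p,0)[:2].round(3))
if __name__=='__main__':
    meas()
    T=load('top')
    # trays: colour mask (pale wood) -> pixels at z ~ 0.0095
    hsv=cv2.cvtColor(T['img'],cv2.COLOR_RGB2HSV)
    for n,(u0,v0,u1,v1) in dict(long=(90,128,205,178),short=(98,172,185,226)).items():
        sub=hsv[v0:v1,u0:u1]; m=((sub[...,1]<150)&(sub[...,2]>150)).astype(np.uint8)
        m=cv2.morphologyEx(m,cv2.MORPH_CLOSE,np.ones((5,5)))
        nn,l,st,_=cv2.connectedComponentsWithStats(m); i=1+st[1:,4].argmax()
        vv,uu=np.nonzero(l==i); w=world(T,np.c_[uu+u0,vv+v0],.0095)[:,:2]
        rc=cv2.minAreaRect((w*1000).astype(np.float32)); print(n,rc,len(vv))
        p=cloud(T)[vv+v0,uu+u0]; print(' z pct',np.percentile(p[:,2],[5,25,50,75,95,99]).round(4))
        p2=cloud(load('side')).reshape(-1,3); c=np.array(rc[0])/1000; q=p2[(np.hypot(*(p2[:,:2]-c).T)<.045)]; print(' side z',np.percentile(q[:,2],[5,50,95]).round(4),len(q))
    t=T['img'][120:235,80:330,::-1]; cv2.imwrite('pics/crop1.png',cv2.resize(t,None,fx=3.2,fy=3.2,interpolation=cv2.INTER_CUBIC))
E
python3 m.py
```

```text
shaker seed [ 0.593 -0.049  0.09 ]
   top 240 ztop 0.092 top mid [ 0.598 -0.045] ext [0.031 0.03 ] all mid [ 0.596 -0.055] ext [0.039 0.058]
   side 289 ztop 0.090 top mid [ 0.596 -0.05 ] ext [0.032 0.027] all mid [ 0.594 -0.053] ext [0.037 0.034]
jar seed [ 0.619 -0.153  0.096]
   top 352 ztop 0.100 top mid [ 0.614 -0.153] ext [0.038 0.041] all mid [ 0.612 -0.153] ext [0.043 0.047]
   side 621 ztop 0.099 top mid [ 0.614 -0.154] ext [0.037 0.042] all mid [ 0.614 -0.156] ext [0.048 0.047]
garlic seed [ 0.572 -0.326  0.05 ]
   top 262 ztop 0.049 top mid [ 0.581 -0.333] ext [0.034 0.031] all mid [ 0.58  -0.332] ext [0.053 0.051]
   side 368 ztop 0.049 top mid [ 0.581 -0.337] ext [0.027 0.024] all mid [ 0.58  -0.341] ext [0.052 0.04 ]
bottle seed [ 0.443 -0.082  0.1  ]
   top 148 ztop 0.101 top mid [ 0.443 -0.081] ext [0.013 0.011] all mid [ 0.441 -0.081] ext [0.032 0.032]
   side 303 ztop 0.101 top mid [ 0.442 -0.084] ext [0.012 0.009] all mid [ 0.442 -0.087] ext [0.031 0.027]
lemon seed [ 0.435 -0.223  0.05 ]
   top 412 ztop 0.059 top mid [ 0.439 -0.223] ext [0.047 0.048] all mid [ 0.4
[... 1567 characters left out ...]
l mid [ 0.332 -0.188] ext [0.042 0.044]
jarC seed [ 0.395 -0.361  0.096]
   top 392 ztop 0.100 top mid [ 0.391 -0.362] ext [0.04 0.04] all mid [ 0.39  -0.353] ext [0.048 0.057]
   side 911 ztop 0.097 top mid [ 0.39  -0.365] ext [0.039 0.042] all mid [ 0.39  -0.367] ext [0.048 0.047]
long ((579.0933227539062, 263.10894775390625), (121.62574768066406, 275.57879638671875), 4.137428283691406) 3107
 z pct [-0.0043 -0.0019 -0.0004  0.0024  0.0108  0.0126]
 side z [-0.0031  0.0013  0.0119] 157
short ((458.7958679199219, 253.69790649414062), (189.58847045898438, 111.05865478515625), 88.66708374023438) 2289
 z pct [-0.0041 -0.0021 -0.0004  0.0026  0.0109  0.0127]
 side z [-0.0006  0.0019  0.0122] 186
```

View pics/crop1.png

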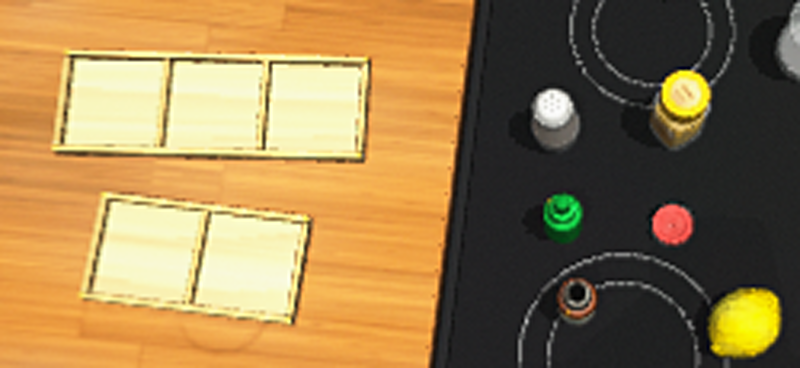

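Crop (3.2x, offset 80,120): long tray corners run about (66,50) to (365,160), short tray (103,193) to (310,322). The shaker cap is at (555,105), the far jar cap at (686,93) and the lemon at (745,322). Next: fit the tray rims from depth and get the lemon's yaw.

```bash
cat >> h.py <<'E'
def go(x,y,z,yaw=None):
    "print row from the measured pose to world xyz, yaw (of tool x, rad)"
    from scipy.spatial.transform import Rotation as Ro
    s=manip.get_state(); q=s['ee_rot']; R=Ro.from_quat([q[1],q[2],q[3],q[0]]).as_matrix()
    d=R.T@(np.array([x,y,z])-s['position']); y0=np.arctan2(R[1,0],R[0,0])
    print('at',s['position'].round(4),'yaw %.3f'%y0,'tilt %.4f'%np.arccos(-R[2,2]),'row',(d/.04).round(3),'turn',None if yaw is None else round(-np.degrees(yaw-y0)/10,3))
E
python3 - <<'E'
from h import *
T,S=load('top'),load('side')
for n,c,L in(('long',(.579,.263),.276),('short',(.459,.2537),.186)):
    for nm,d in(('top',T),('side',S)):
        p=cloud(d).reshape(-1,3); m=(abs(p[:,0]-c[0])<.06)&(abs(p[:,1]-c[1])<L/2+.02)
        p=p[m&(p[:,2]>.0045)]
        print(n,nm,len(p),np.median(p[:,2]).round(4),cv2.minAreaRect((p[:,:2]*1000).astype(np.float32)))
# hand-read outer corners on the rim plane
cr={'long':[(66,50),(370,58),(365,160),(52,153)],'short':[(103,193),(310,216),(294,323),(81,298)]}
for n,c in cr.items():
    w=world(T,np.array(c)/3.2+[80,120],.0095)[:,:2]; print(n,'mean',w.mean(0).round(4),cv2.minAreaRect((w*1000).astype(np.float32)),w.round(3).tolist())
for d in(T,S):
    p=cloud(d).reshape(-1,3); m=(np.hypot(p[:,0]-.439,p[:,1]+.226)<.045)&(p[:,2]>.02)&(p[:,2]<.07); p=p[m]
    print('lemon',p.mean(0).round(4),cv2.minAreaRect((p[:,:2]*1000).astype(np.float32)))
    w,V=np.linalg.eigh(np.cov(p[:,:2].T)); print(np.sqrt(w),V[:,1],np.arctan2(V[1,1],V[0,1]))
p=cloud(T).reshape(-1,3); m=(p[:,1]>-.25)&(p[:,1]<-.05)&(p[:,0]>.64)&(p[:,0]<.8)&(p[:,2]>.02); q=p[m]; print('kettle front',q[:,0].min())
p=cloud(S).reshape(-1,3); m=(p[:,1]>-.25)&(p[:,1]<-.05)&(p[:,0]>.64)&(p[:,0]<.8)&(p[:,2]>.02); q=p[m]; print('kettle front',q[:,0].min())
go(.597,-.049,.15,0)
t=T['img'][190:260,280:350,::-1]; cv2.imwrite('pics/lem.png',cv2.resize(t,None,fx=7,fy=7,interpolation=cv2.INTER_CUBIC))
E
```

```text
long top 637 0.0091 ((591.9367065429688, 265.0218505859375), (96.2948226928711, 279.19964599609375), 4.032582759857178)
long side 279 0.0099 ((590.918701171875, 263.0113525390625), (95.25243377685547, 282.24945068359375), 4.136937141418457)
short top 522 0.0093 ((452.8151550292969, 254.91824340820312), (186.5867919921875, 96.11241149902344), 88.66655731201172)
short side 247 0.0104 ((451.6292419433594, 254.9140625), (195.0967559814453, 95.82344818115234), 88.48680877685547)
long mean [0.5898 0.2608] ((589.9813232421875, 260.7994384765625), (96.7104721069336, 277.7484130859375), 4.374480724334717) [[0.628, 0.402], [0.648, 0.127], [0.552, 0.119], [0.531, 0.396]]
short mean [0.4511 0.2523] ((450.9853210449219, 251.84793090820312), (186.02415466308594, 94.92855072021484), 89.08193969726562) [[0.5, 0.344], [0.497, 0.16], [0.402, 0.16], [0.406, 0.346]]
lemon [ 0.4365 -0.221   0.0479] ((437.92681884765625, -222.59922790527344), (56.417484283447266, 59.94981002807617), 7.546749591827393)
[0.01374912 0.01677628] [-0.69104469  0.72281203] 2.3337296959734384
lemon [ 0.4398 -0.2395  0.043 ] ((439.4798583984375, -231.87884521484375), (55.171085357666016, 48.2880859375), 5.110113620758057)
[0.01055721 0.01484528] [-0.98310117  0.18306305] 2.9574913938915857
kettle front 0.6727588611383524
kettle front 0.6808394951643648
at [ 0.23   -0.5265  0.2305] yaw 0.412 tilt 0.0016 row [13.185 -7.265  2.028] turn 2.359
```

View pics/lem.png

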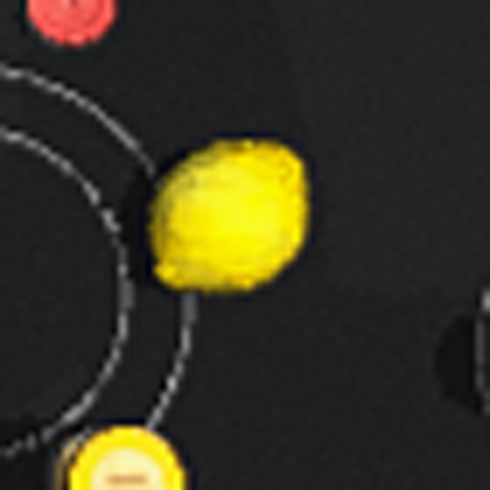

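The lemon's tips are at crop (160,270) and (302,150), so its axis yaw is about -0.78, centred near (.438,-.224). Long tray is at (.591,.264) with yaw .071. Short tray is at (.452,.254) with yaw -.02. The dimensions match the text (rim z ≈ .0095). Moving to the shaker.

Request:
{"api": "play_rows", "payload": {"motion": [[1.3,-0.7,0.2,0.8,65],[2.6,-1.4,0.3,1.6,65],[4.0,-2.2,0.4,2.36,65],[5.3,-2.9,0.5,2.36,65],[6.6,-3.6,0.5,2.36,65]], "newtons": 30}}

```text
clock: 0.72
position: [0.4151, -0.2873, 0.2107]
ee_rot: [-0.0, 1.0, -0.0, -0.0]
contact_force: [0.7, -0.7, 0.3]
width: 0.0651
gripper_force: 0.0
```

Request:
{"api": "play_rows", "payload": {"motion": [[0.9,-1.19,0,0,65],[1.82,-2.37,0,0,65],[2.73,-3.56,0,0,65],[3.64,-4.74,0.5,0,65],[4.55,-5.93,1.0,0,65]]}}

```text
clock: 1.35
position: [0.5969, -0.0513, 0.171]
ee_rot: [0.0, 1.0, 0.0, 0.0]
contact_force: [0.5, -0.5, 0.2]
width: 0.0652
gripper_force: 0.0
```

Request:
{"api": "play_rows", "payload": {"motion": [[0,-0.03,1.2,0,65],[0,-0.03,2.4,0,65],[0,-0.03,3.5,0,65],[0,-0.03,3.5,0,65],[0,-0.03,3.5,0,30]]}}

```text
clock: 1.98
position: [0.597, -0.0518, 0.0328]
ee_rot: [-0.0, 1.0, -0.0, 0.001]
contact_force: [0.5, 2.8, 3.1]
width: 0.0484
gripper_force: 1.4
```

Request:
{"api": "play_rows", "payload": {"motion": [[0,0,0,0,30],[0,0,0,0,30],[0,0,0,0,30],[0,0,0,0,30]]}}

```text
clock: 2.48
position: [0.5979, -0.0519, 0.034]
ee_rot: [0.0, 1.0, -0.0, 0.003]
contact_force: [0.8, 2.0, 6.8]
width: 0.0381
gripper_force: 30.8
```

Run:
```python
from h import *
a=grab('top');b=grab('side')
im=np.hstack([cv2.resize(a['img'][110:210,200:330],(520,400)),cv2.resize(b['img'][130:260,150:320],(523,400))]);im=cv2.resize(im,(800,307))
cv2.imwrite('pics/a1.png',im[:,:,::-1]); go(.597,-.05,.03,0)
```

```text
at [ 0.5979 -0.0519  0.034 ] yaw -0.000 tilt 0.0053 row [-0.022 -0.048  0.1  ] turn -0.002
```

View pics/a1.png

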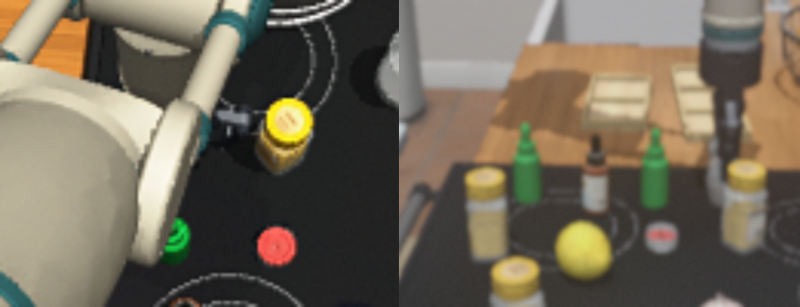

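The shaker is between the fingers behind the jar (side panel about (715,185)), and the upper arm hides it from the top camera. The width reading is a little low, so I'll lift slowly and check.

Request:
{"api": "play_rows", "payload": {"motion": [[0,0,-0.5,0,30],[0,0,-1.2,0,30],[0,0,-2.2,0,30],[0,0,-3.0,0,30],[0,0,-3.0,0,30]]}}

```text
clock: 3.2
position: [0.5976, -0.0525, 0.1548]
ee_rot: [0.001, 1.0, -0.0, 0.003]
contact_force: [-0.2, -0.5, -1.8]
width: 0.0379
gripper_force: 30.3
```

Run:
```python
from h import *
b=grab('side')
cv2.imwrite('pics/a2.png',cv2.resize(b['img'][90:250,180:340],(600,600),interpolation=cv2.INTER_CUBIC)[:,:,::-1])
```

```text
(no output)
```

View pics/a2.png

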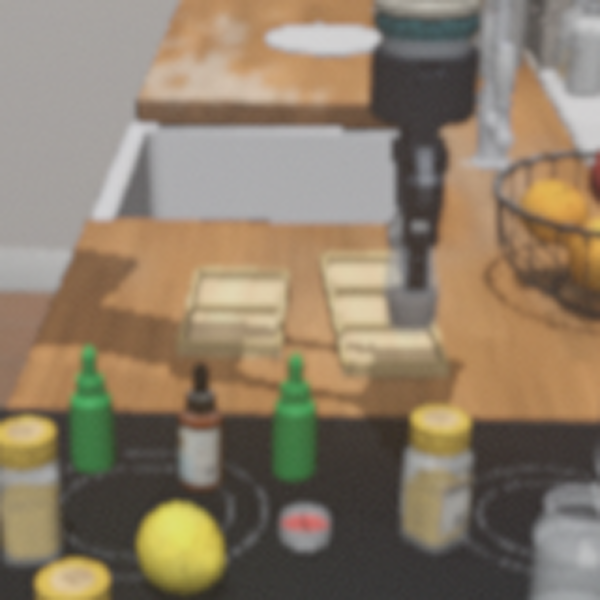

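The shaker hangs upright in the fingers at about (412,290). Carrying it to the long tray's middle bay.

Request:
{"api": "play_rows", "payload": {"motion": [[-0.03,-1.5,0,0,30],[-0.06,-3.0,0,0,30],[-0.1,-4.5,0,0,30],[-0.13,-6.0,0,0,30],[-0.16,-7.3,0,0,30]]}}

```text
clock: 3.88
position: [0.588, 0.2419, 0.1494]
ee_rot: [0.001, 1.0, 0.0, -0.002]
contact_force: [1.0, 0.8, -1.9]
width: 0.038
gripper_force: 30.4
```

Request:
{"api": "play_rows", "payload": {"motion": [[0,-0.55,0,0,30],[0,-0.6,0.5,0,30],[0,-0.6,1.2,0,30],[0,-0.6,1.9,0,30],[0,-0.6,1.9,0,30]]}}

```text
clock: 4.5
position: [0.5869, 0.2623, 0.072]
ee_rot: [0.002, 1.0, -0.0, -0.004]
contact_force: [0.4, -0.0, -0.8]
width: 0.0382
gripper_force: 30.4
```

Request:
{"api": "play_rows", "payload": {"motion": [[0.1,-0.03,0.4,0,30],[0.1,-0.03,0.75,0,30],[0.1,-0.03,0.9,0,30],[0.1,-0.03,0.9,0,30]]}}

```text
clock: 5.0
position: [0.5932, 0.2653, 0.0391]
ee_rot: [0.0, 1.0, -0.0, -0.0]
contact_force: [-1.0, -0.6, -0.7]
width: 0.0382
gripper_force: 30.4
```

Request:
{"api": "play_rows", "payload": {"motion": [[-0.05,0.03,0.08,0,30],[-0.05,0.03,0.14,0,30],[-0.05,0.03,0.14,0,30]]}}

```text
clock: 5.38
position: [0.5914, 0.2642, 0.034]
ee_rot: [0.0, 1.0, -0.0, 0.0]
contact_force: [0.3, -0.7, -1.4]
width: 0.038
gripper_force: 30.4
```

Request:
{"api": "play_rows", "payload": {"motion": [[0,0,0.05,0,38],[0,0,0.05,0,38],[0,0,0.05,0,45],[0,0,0.05,0,64],[0,0,0.05,0,64]]}}

```text
clock: 6.0
position: [0.5915, 0.2642, 0.0319]
ee_rot: [0.0, 1.0, -0.0, -0.0]
contact_force: [0.5, 0.3, 0.5]
width: 0.064
gripper_force: 0.0
```

Request:
{"api": "play_rows", "payload": {"motion": [[0,0,-1,0,64],[0,0,-2.4,0,64],[0,0,-3.6,0,64],[0,0,-3.6,0,64]]}}

```text
clock: 6.5
position: [0.5942, 0.2652, 0.1811]
ee_rot: [-0.002, 1.0, -0.0, 0.005]
contact_force: [1.3, -0.7, 0.1]
width: 0.0639
gripper_force: 0.0
```

Request:
{"api": "play_rows", "payload": {"motion": [[-0.55,1.25,0,0,55],[-1.1,2.5,0,0,55],[-1.65,3.75,0,0,55],[-2.2,5.0,0,0,55],[-2.75,6.25,0,0,55]]}}

```text
clock: 7.12
position: [0.4798, 0.0129, 0.1748]
ee_rot: [0.0, 1.0, 0.0, -0.001]
contact_force: [0.0, -0.4, 0.4]
width: 0.0549
gripper_force: 0.0
```

Request:
{"api": "play_rows", "payload": {"motion": [[-0.5,1.2,0,0,55],[-0.99,2.43,0,0,55],[-0.99,2.43,0,0,55],[-0.99,2.43,0,0,55]]}}

```text
clock: 7.62
position: [0.4415, -0.0825, 0.1753]
ee_rot: [-0.001, 1.0, -0.001, -0.001]
contact_force: [0.4, 0.7, -0.4]
width: 0.0549
gripper_force: 0.0
```

Down to z 0.037 (3.45 units), then close.

Request:
{"api": "play_rows", "payload": {"motion": [[0,0,1.2,0,55],[0,0,2.3,0,55],[0,0,3.2,0,55],[0,0,3.45,0,55],[0,0,3.45,0,55]]}}

```text
clock: 8.25
position: [0.4422, -0.082, 0.0378]
ee_rot: [-0.0, 1.0, 0.001, -0.0]
contact_force: [-0.2, -0.3, 0.2]
width: 0.0549
gripper_force: 0.0
```

Request:
{"api": "play_rows", "payload": {"motion": [[0,0,0,0,20],[0,0,0,0,20],[0,0,0,0,20],[0,0,0,0,20],[0,0,0,0,20]]}}

```text
clock: 8.88
position: [0.443, -0.083, 0.0393]
ee_rot: [0.0, 1.0, -0.0, 0.002]
contact_force: [-0.1, 2.6, 7.6]
width: 0.0312
gripper_force: 30.1
```

Request:
{"api": "play_rows", "payload": {"motion": [[0,0,-0.6,0,20],[0,0,-1.6,0,20],[0,0,-2.6,0,20],[0,0,-3.3,0,20],[0,0,-3.3,0,20]]}}

```text
clock: 9.5
position: [0.4433, -0.0837, 0.1721]
ee_rot: [0.001, 1.0, -0.0, 0.003]
contact_force: [-0.1, 0.9, -1.1]
width: 0.0309
gripper_force: 29.9
```

Request:
{"api": "play_rows", "payload": {"motion": [[0.05,-1.4,0,0,20],[0.1,-2.8,0,0,20],[0.15,-4.2,0,0,20],[0.2,-5.6,0,0,20],[0.27,-7.0,0,0,20]]}}

```text
clock: 10.12
position: [0.4516, 0.1984, 0.1684]
ee_rot: [0.001, 1.0, -0.0, -0.001]
contact_force: [0.3, -0.1, -1.1]
width: 0.0309
gripper_force: 29.9
```

Request:
{"api": "play_rows", "payload": {"motion": [[0,-1.3,0,0,20],[0,-2.53,0,0,20],[0,-2.53,1.0,0,20],[0,-2.53,2.0,0,20],[0,-2.53,2.8,0,20]]}}

```text
clock: 10.75
position: [0.4508, 0.2975, 0.0547]
ee_rot: [0.001, 1.0, 0.0, -0.002]
contact_force: [0.2, -0.4, -0.6]
width: 0.0308
gripper_force: 30.0
```

Request:
{"api": "play_rows", "payload": {"motion": [[0,0,0,0,20],[0,0,0,0,20]]}}

```text
clock: 11.0
position: [0.4531, 0.2982, 0.0582]
ee_rot: [0.0, 1.0, -0.0, 0.0]
contact_force: [-0.9, -0.1, -0.5]
width: 0.0311
gripper_force: 30.0
```

Request:
{"api": "play_rows", "payload": {"motion": [[0,0,0.3,0,20],[0,0,0.5,0,20],[0,0,0.52,0,20],[0,0,0.52,0,20]]}}

```text
clock: 11.5
position: [0.4531, 0.2987, 0.0377]
ee_rot: [-0.0, 1.0, -0.0, 0.001]
contact_force: [-0.2, 1.2, 2.0]
width: 0.031
gripper_force: 29.4
```

Touching down (about +3 N). Release and rise, then head for the jar.

Request:
{"api": "play_rows", "payload": {"motion": [[0,0,0,0,38],[0,0,0,0,55],[0,0,0,0,55],[0,0,0,0,55]]}}

```text
clock: 12.0
position: [0.4526, 0.2982, 0.0371]
ee_rot: [0.0, 1.0, -0.0, -0.0]
contact_force: [0.7, 0.3, 0.1]
width: 0.0552
gripper_force: 0.0
```

Request:
{"api": "play_rows", "payload": {"motion": [[0,0,-1,0,55],[0,0,-2.4,0,55],[0,0,-3.7,0,55],[0,0,-3.7,0,55]]}}

```text
clock: 12.5
position: [0.4554, 0.2996, 0.1899]
ee_rot: [-0.002, 1.0, -0.0, 0.005]
contact_force: [-0.1, 0.1, -0.1]
width: 0.055
gripper_force: 0.0
```

Request:
{"api": "play_rows", "payload": {"motion": [[0.5,1.4,0,0,66],[1.0,2.8,0,0,66],[1.5,4.2,0,0,66],[2.0,5.6,0,0,66],[2.5,7.0,0,0,66]]}}

```text
clock: 13.12
position: [0.5522, 0.0165, 0.1838]
ee_rot: [-0.0, 1.0, -0.0, -0.001]
contact_force: [0.7, -0.4, 0.1]
width: 0.0659
gripper_force: 0.0
```

Request:
{"api": "play_rows", "payload": {"motion": [[0.5,1.4,0,0,66],[1.0,2.8,0,0,66],[1.5,4.31,0,0,66],[1.5,4.31,0,0,66],[1.5,4.31,0,0,66]]}}

```text
clock: 13.75
position: [0.6116, -0.1538, 0.1836]
ee_rot: [-0.001, 1.0, -0.001, -0.002]
contact_force: [0.2, 0.7, -0.1]
width: 0.0661
gripper_force: 0.0
```

Request:
{"api": "play_rows", "payload": {"motion": [[0.03,0,1.2,0,66],[0.03,0,2.4,0,66],[0.03,0,3.4,0,66],[0.03,0,3.72,0,66],[0.03,0,3.72,0,66]]}}

```text
clock: 14.38
position: [0.6135, -0.1529, 0.0362]
ee_rot: [-0.0, 1.0, 0.001, -0.001]
contact_force: [-0.3, -0.2, 0.7]
width: 0.0657
gripper_force: 0.0
```

Request:
{"api": "play_rows", "payload": {"motion": [[0,0,0,0,28],[0,0,0,0,28],[0,0,0,0,28],[0,0,0,0,28],[0,0,0,0,28]]}}

```text
clock: 15.0
position: [0.6153, -0.1542, 0.0386]
ee_rot: [0.0, 1.0, -0.0, 0.002]
contact_force: [-0.1, 2.4, 6.4]
width: 0.0477
gripper_force: 31.3
```

Request:
{"api": "play_rows", "payload": {"motion": [[0,0,-0.6,0,28],[0,0,-1.6,0,28],[0,0,-2.6,0,28],[0,0,-3.5,0,28],[0,0,-3.5,0,28]]}}

```text
clock: 15.62
position: [0.6158, -0.1552, 0.1803]
ee_rot: [0.002, 1.0, -0.0, 0.004]
contact_force: [0.0, -0.3, -2.7]
width: 0.0476
gripper_force: 31.4
```

Request:
{"api": "play_rows", "payload": {"motion": [[-0.6,-1.3,0,0,28],[-1.2,-2.6,0,0,28],[-1.75,-3.9,0,0,28],[-2.33,-5.2,0,0,28],[-2.9,-6.5,0,0,28]]}}

```text
clock: 16.25
position: [0.496, 0.1071, 0.175]
ee_rot: [0.0, 1.0, -0.0, -0.001]
contact_force: [0.3, 0.9, -1.3]
width: 0.0475
gripper_force: 31.4
```

Request:
{"api": "play_rows", "payload": {"motion": [[-0.58,-1.3,0,0,28],[-1.16,-2.55,0,0,28],[-1.16,-2.55,1.0,0,28],[-1.16,-2.55,2.0,0,28],[-1.16,-2.55,2.9,0,28]]}}

```text
clock: 16.88
position: [0.45, 0.2076, 0.0581]
ee_rot: [0.0, 1.0, 0.0, -0.001]
contact_force: [-0.5, 0.3, -0.9]
width: 0.0477
gripper_force: 31.5
```

Request:
{"api": "play_rows", "payload": {"motion": [[0,0,0,0,28],[0,0,0,0,28]]}}

```text
clock: 17.12
position: [0.4519, 0.2079, 0.0608]
ee_rot: [-0.0, 1.0, -0.0, 0.0]
contact_force: [1.4, 0.2, -0.5]
width: 0.0478
gripper_force: 31.6
```

Request:
{"api": "play_rows", "payload": {"motion": [[0,-0.03,0.3,0,28],[0,-0.03,0.55,0,28],[0,-0.03,0.6,0,28],[0,-0.03,0.6,0,28]]}}

```text
clock: 17.62
position: [0.4517, 0.2091, 0.0371]
ee_rot: [-0.0, 1.0, -0.0, 0.0]
contact_force: [-2.3, -0.5, 4.5]
width: 0.0478
gripper_force: 32.0
```

Request:
{"api": "play_rows", "payload": {"motion": [[0,0,0,0,52],[0,0,0,0,68],[0,0,0,0,68],[0,0,0,0,68]]}}

```text
clock: 18.12
position: [0.4515, 0.209, 0.0363]
ee_rot: [0.0, 1.0, -0.0, -0.0]
contact_force: [0.2, 0.0, -0.4]
width: 0.0681
gripper_force: 0.0
```

Request:
{"api": "play_rows", "payload": {"motion": [[0,0,-1,0,68],[0,0,-2.4,0,68],[0,0,-3.6,0,68],[0,0,-3.6,0,68]]}}

```text
clock: 18.62
position: [0.4543, 0.2099, 0.1845]
ee_rot: [-0.001, 1.0, -0.0, 0.005]
contact_force: [0.3, 0.4, 0.3]
width: 0.0683
gripper_force: 0.0
```

Request:
{"api": "play_rows", "payload": {"motion": [[0.4,1.4,0,0,80],[0.8,2.8,0,0,80],[1.2,4.2,0,0,80],[1.6,5.6,0,0,80],[2.0,7.0,0,0,80]]}}

```text
clock: 19.25
position: [0.531, -0.0726, 0.179]
ee_rot: [-0.0, 1.0, -0.0, -0.001]
contact_force: [0.8, 0.8, -0.2]
width: 0.0802
gripper_force: 0.0
```

Run:
```python
from h import *
b=grab('side');a=grab('top')
im=np.vstack([cv2.resize(b['img'][130:330,150:350],(560,400))[50:250],cv2.resize(a['img'][100:240,60:256],(560,400))])
cv2.imwrite('pics/a3.png',im[:,:,::-1])
from m import meas; meas(['garlic','lemon','jarB','g1'])
go(.58,-.334,.18,0)
```

```text
garlic seed [ 0.572 -0.326  0.05 ]
   top 261 ztop 0.049 top mid [ 0.581 -0.332] ext [0.035 0.033] all mid [ 0.581 -0.326] ext [0.052 0.062]
   side 365 ztop 0.048 top mid [ 0.58  -0.339] ext [0.029 0.026] all mid [ 0.58 -0.34] ext [0.052 0.043]
lemon seed [ 0.435 -0.223  0.05 ]
   top 410 ztop 0.060 top mid [ 0.439 -0.223] ext [0.045 0.048] all mid [ 0.439 -0.223] ext [0.059 0.06 ]
   side 429 ztop 0.059 top mid [ 0.438 -0.227] ext [0.047 0.041] all mid [ 0.439 -0.231] ext [0.056 0.049]
jarB seed [ 0.338 -0.185  0.096]
   top 285 ztop 0.100 top mid [ 0.331 -0.185] ext [0.04  0.038] all mid [ 0.331 -0.184] ext [0.042 0.043]
   side 614 ztop 0.099 top mid [ 0.332 -0.186] ext [0.038 0.04 ] all mid [ 0.331 -0.187] ext [0.043 0.044]
g1 seed [ 0.511 -0.064  0.1  ]
   top 68 ztop 0.102 top mid [ 0.512 -0.061] ext [0.01 0.01] all mid [ 0.514 -0.057] ext [0.031 0.021]
   side 293 ztop 0.100 top mid [ 0.512 -0.064] ext [0.009 0.01 ] all mid [ 0.513 -0.067] ext [0.032 0.026]
at [ 0.5327 -0.0764  0.1789] yaw -0.006 tilt 0.0028 row [ 1.218  6.433 -0.01 ] turn -0.032
```

View pics/a3.png

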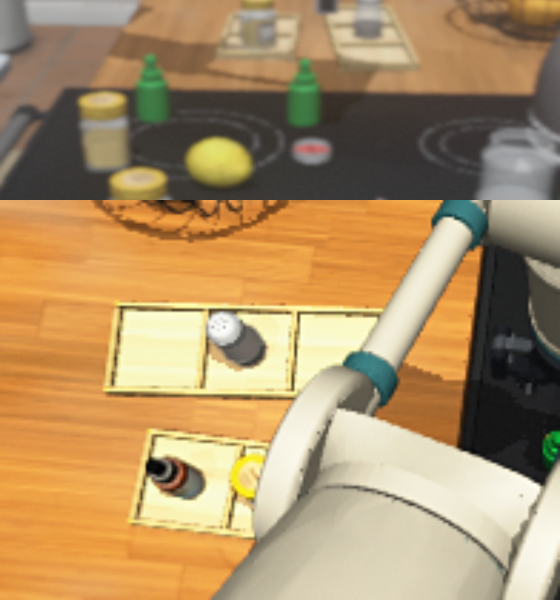

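Shaker (232,335), bottle (175,478) and jar (247,478) all stand upright in their bays. On to the garlic.

Request:
{"api": "play_rows", "payload": {"motion": [[0.25,1.4,0,0,75],[0.5,2.8,0,0,75],[0.8,4.2,0,0,75],[1.1,5.5,0,0,75],[1.22,6.43,0,0,75]]}}

```text
clock: 19.98
position: [0.5802, -0.3293, 0.1786]
ee_rot: [-0.001, 1.0, -0.0, -0.001]
contact_force: [0.2, -0.1, 0.2]
width: 0.0749
gripper_force: 0.0
```

Request:
{"api": "play_rows", "payload": {"motion": [[0,0,0.5,0,75],[0,0,1.0,0,75],[0,0,1.0,0,75]]}}

```text
clock: 20.35
position: [0.5786, -0.3263, 0.1373]
ee_rot: [-0.002, 1.0, 0.0, -0.003]
contact_force: [0.3, -0.5, 1.1]
width: 0.0746
gripper_force: 0.0
```

Request:
{"api": "play_rows", "payload": {"motion": [[0.04,0.16,0.8,0,75],[0.04,0.16,1.6,0,75],[0.04,0.16,2.4,0,75],[0.04,0.16,3.15,0,75],[0.04,0.16,3.15,0,75]]}}

```text
clock: 20.98
position: [0.5804, -0.3328, 0.0124]
ee_rot: [-0.002, 1.0, 0.0, -0.002]
contact_force: [-0.5, 0.1, 0.6]
width: 0.075
gripper_force: 0.0
```

Request:
{"api": "play_rows", "payload": {"motion": [[0,0,0,0,75]]}}

```text
clock: 21.1
position: [0.5828, -0.3348, 0.0158]
ee_rot: [0.001, 1.0, 0.0, 0.001]
contact_force: [0.6, -1.1, 0.6]
width: 0.0753
gripper_force: 0.0
```

Request:
{"api": "play_rows", "payload": {"motion": [[-0.05,-0.03,0.1,0,75],[-0.05,-0.03,0.1,0,35],[-0.05,-0.03,0.1,0,35],[-0.05,-0.03,0.1,0,35],[-0.05,-0.03,0.1,0,35]]}}

```text
clock: 21.72
position: [0.5801, -0.3336, 0.0117]
ee_rot: [0.0, 1.0, -0.0, 0.0]
contact_force: [-1.2, 0.2, 6.5]
width: 0.049
gripper_force: 31.0
```

Request:
{"api": "play_rows", "payload": {"motion": [[0,0,0,0,35],[0,0,-0.6,0,35],[0,0,-1.6,0,35],[0,0,-2.8,0,35],[0,0,-3.6,0,35]]}}

```text
clock: 22.35
position: [0.5805, -0.3338, 0.1569]
ee_rot: [0.001, 1.0, -0.0, 0.001]
contact_force: [0.5, 0.6, -0.2]
width: 0.0487
gripper_force: 31.5
```

Run:
```python
from h import *
b=grab('side'); print(manip.get_state()['position'],manip.get_state()['width'])
cv2.imwrite('pics/a4.png',cv2.resize(b['img'][130:330,200:400],(500,500),interpolation=cv2.INTER_CUBIC)[:,:,::-1])
```

```text
[ 0.5823441  -0.33510584  0.16138456] 0.04913508465206396
```

View pics/a4.png

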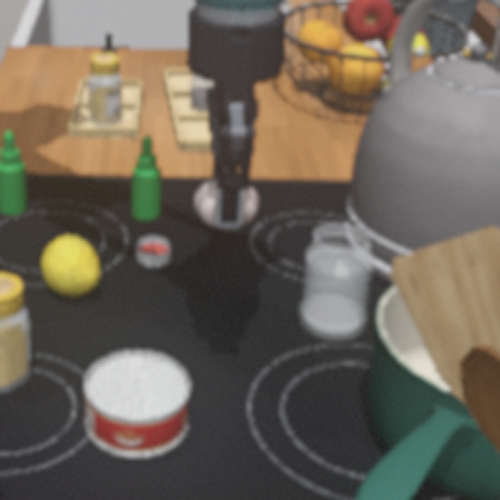

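The garlic hangs in the fingers at about (228,205). Carrying it to the near (-y) end bay.

Request:
{"api": "play_rows", "payload": {"motion": [[0.05,-1.4,0,0,35],[0.1,-2.8,0,0,35],[0.15,-4.2,0,0,35],[0.2,-5.6,0,0,35],[0.25,-7.0,0,0,35]]}}

```text
clock: 23.02
position: [0.5897, -0.0517, 0.1541]
ee_rot: [0.0, 1.0, -0.0, 0.0]
contact_force: [0.6, 0.5, -0.4]
width: 0.0492
gripper_force: 31.5
```

Request:
{"api": "play_rows", "payload": {"motion": [[0.04,-1.4,0,0,35],[0.08,-2.8,0,0,35],[0.12,-4.2,0,0,35],[0.17,-5.7,0,0,35],[0.17,-5.7,1.0,0,35]]}}

```text
clock: 23.65
position: [0.5994, 0.1799, 0.1167]
ee_rot: [-0.002, 1.0, 0.003, 0.004]
contact_force: [0.5, -0.6, -0.6]
width: 0.0492
gripper_force: 31.5
```

Request:
{"api": "play_rows", "payload": {"motion": [[0,0,0.8,0,35],[0,0,1.6,0,35],[0,0,2.0,0,35],[0,0,2.0,0,35],[0,0,2.0,0,35]]}}

```text
clock: 24.28
position: [0.5978, 0.1747, 0.0355]
ee_rot: [-0.0, 1.0, -0.0, 0.001]
contact_force: [-0.1, -0.4, -0.1]
width: 0.0492
gripper_force: 31.5
```

Request:
{"api": "play_rows", "payload": {"motion": [[0,0.02,0.3,0,35],[0,0.02,0.55,0,35],[0,0.02,0.62,0,35],[0,0.02,0.62,0,35]]}}

```text
clock: 24.78
position: [0.5961, 0.1737, 0.0102]
ee_rot: [0.0, 1.0, -0.0, -0.0]
contact_force: [-2.6, -1.4, 5.0]
width: 0.0491
gripper_force: 31.9
```

Request:
{"api": "play_rows", "payload": {"motion": [[0.02,0,-0.03,0,52],[0.02,0,-0.03,0,58],[0.02,0,-0.03,0,66],[0.02,0,-0.03,0,66],[0.02,0,-0.03,0,66]]}}

```text
clock: 25.4
position: [0.5974, 0.1738, 0.0107]
ee_rot: [0.0, 1.0, -0.0, -0.0]
contact_force: [-0.8, -0.2, 0.0]
width: 0.0661
gripper_force: 0.0
```

Request:
{"api": "play_rows", "payload": {"motion": [[0,0,-0.8,0,66],[0,0,-2.0,0,66],[0,0,-3.4,0,66],[0,0,-4.2,0,66],[0,0,-4.2,0,66]]}}

```text
clock: 26.02
position: [0.5993, 0.1742, 0.1821]
ee_rot: [-0.001, 1.0, 0.0, 0.003]
contact_force: [0.3, 0.9, -0.7]
width: 0.066
gripper_force: 0.0
```

Request:
{"api": "play_rows", "payload": {"motion": [[-0.4,1.4,0,1,80],[-0.8,2.8,0,2,80],[-1.2,4.2,0,3,80],[-1.6,5.6,0,4,80],[-2.0,7.0,0,4.5,80]]}}

```text
clock: 26.65
position: [0.5157, -0.1074, 0.177]
ee_rot: [0.0, 0.923, -0.384, -0.001]
contact_force: [1.0, -1.2, -0.1]
width: 0.0798
gripper_force: 0.0
```

Run:
```python
from h import *
a=grab('top'); p=world(a,[(280+160/7,190+270/7),(280+302/7,190+150/7)],.03); print(p.round(4),p.mean(0),np.diff(p,axis=0))
cv2.imwrite('pics/a5.png',cv2.resize(a['img'][110:230,80:280],(800,480),interpolation=cv2.INTER_CUBIC)[:,:,::-1])
go(.438,-.224,.17,-.79)
```

```text
[[ 0.4143 -0.2     0.03  ]
 [ 0.4663 -0.2517  0.03  ]] [ 0.44028161 -0.2258881   0.03      ] [[ 0.05200125 -0.05168828  0.        ]]
at [ 0.5138 -0.1145  0.177 ] yaw -0.793 tilt 0.0083 row [0.622 3.268 0.203] turn -0.02
```

View pics/a5.png

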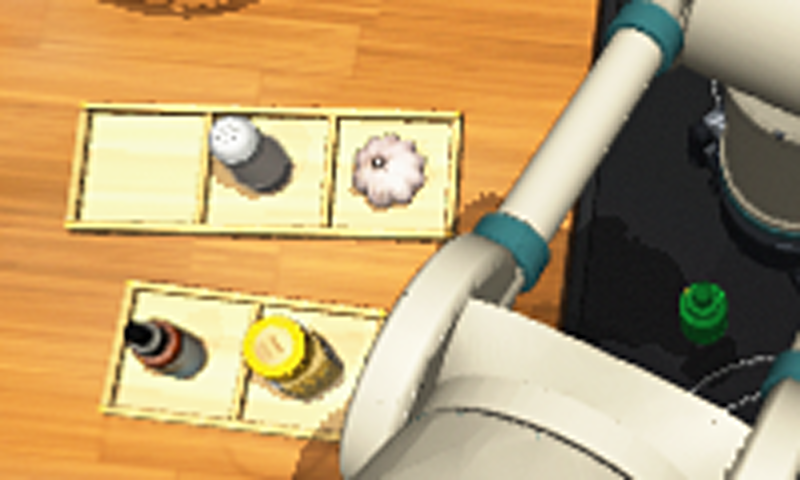

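The garlic sits centred at (389,170). The lemon's axis is confirmed at yaw -0.78, centre (.439,-.225).

Request:
{"api": "play_rows", "payload": {"motion": [[0.25,1.3,0,0,80],[0.5,2.5,0,0,80],[0.7,3.4,0,0,80],[0.7,3.4,0,0,80],[0.7,3.4,0,0,80]]}}

```text
clock: 27.32
position: [0.4408, -0.2213, 0.1778]
ee_rot: [-0.001, 0.924, -0.383, -0.001]
contact_force: [-0.3, 1.0, 0.1]
width: 0.0798
gripper_force: 0.0
```

```bash
python3 -c "
from h import *
go(.439,-.225,.011,-.785)"
```

```text
at [ 0.4408 -0.2213  0.1778] yaw -0.786 tilt 0.0022 row [0.043 0.098 4.17 ] turn -0.005
```

Request:
{"api": "play_rows", "payload": {"motion": [[0.03,0.1,1.3,0,80],[0.03,0.1,2.6,0,80],[0.03,0.1,3.6,0,80],[0.03,0.1,4.1,0,80],[0.03,0.1,4.1,0,80]]}}

```text
clock: 27.95
position: [0.4384, -0.2237, 0.0131]
ee_rot: [-0.001, 0.924, -0.382, -0.002]
contact_force: [-0.4, 0.1, -0.7]
width: 0.0798
gripper_force: 0.0
```

Request:
{"api": "play_rows", "payload": {"motion": [[0,0,0,0,80],[0,0,0,0,80]]}}

```text
clock: 28.2
position: [0.4401, -0.226, 0.016]
ee_rot: [0.0, 0.924, -0.382, 0.001]
contact_force: [-0.4, 0.2, -0.0]
width: 0.0799
gripper_force: 0.0
```

Request:
{"api": "play_rows", "payload": {"motion": [[0,0,0.14,0,80],[0,0,0.14,0,60],[0,0,0.14,0,40],[0,0,0.14,0,40],[0,0,0.14,0,40]]}}

```text
clock: 28.82
position: [0.439, -0.2258, 0.0096]
ee_rot: [0.0, 0.924, -0.383, 0.0]
contact_force: [-1.0, 1.2, 6.5]
width: 0.0544
gripper_force: 31.5
```

Request:
{"api": "play_rows", "payload": {"motion": [[0,0,0,0,40],[0,0,-0.5,0,40],[0,0,-1.4,0,40],[0,0,-2.6,0,40],[0,0,-3.6,0,40]]}}

```text
clock: 29.45
position: [0.4391, -0.2259, 0.1545]
ee_rot: [0.0, 0.924, -0.383, 0.0]
contact_force: [0.2, -0.7, -1.3]
width: 0.0542
gripper_force: 32.4
```

Run:
```python
from h import *
b=grab('side')
cv2.imwrite('pics/a6.png',cv2.resize(b['img'][100:260,130:290],(500,500),interpolation=cv2.INTER_CUBIC)[:,:,::-1])
go(.5846,.354,.16,-.785)
```

```text
at [ 0.4419 -0.2277  0.1595] yaw -0.785 tilt 0.0103 row [ -7.761 -12.806  -0.07 ] turn -0.003
```

View pics/a6.png

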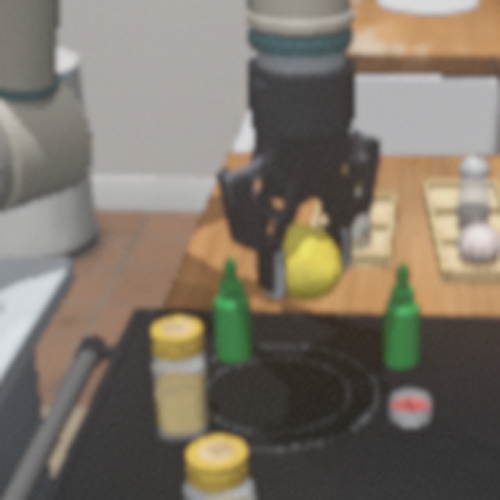

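The lemon is held at about (313,262), and garlic and shaker are visible in the tray. Carrying it to the far end bay.

Request:
{"api": "play_rows", "payload": {"motion": [[-0.64,-1.07,0,0,40],[-1.28,-2.14,0,0,40],[-1.92,-3.21,0,0,40],[-2.56,-4.28,0,0,40],[-3.2,-5.35,0,0,40]]}}

```text
clock: 30.12
position: [0.5, 0.0175, 0.1526]
ee_rot: [0.0, 0.924, -0.383, -0.0]
contact_force: [0.3, -0.4, -0.8]
width: 0.0543
gripper_force: 32.4
```

Request:
{"api": "play_rows", "payload": {"motion": [[-0.64,-1.07,0,0,40],[-1.28,-2.14,0,0,40],[-1.92,-3.21,0,0,40],[-2.56,-4.28,0,0,40],[-3.2,-5.35,0,0,40]]}}

```text
clock: 30.75
position: [0.5609, 0.2594, 0.1523]
ee_rot: [0.0, 0.924, -0.383, -0.0]
contact_force: [0.4, 0.8, -0.8]
width: 0.0543
gripper_force: 32.4
```

Request:
{"api": "play_rows", "payload": {"motion": [[-0.64,-1.07,0,0,40],[-1.28,-2.13,0,0,40],[-1.28,-2.13,0,0,40],[-1.28,-2.13,0,0,40]]}}

```text
clock: 31.25
position: [0.5915, 0.3347, 0.151]
ee_rot: [-0.011, 0.931, -0.365, -0.011]
contact_force: [0.4, -0.0, -1.4]
width: 0.0544
gripper_force: 32.5
```

```bash
python3 -c "
from h import *
go(.5846,.354,.011,-.785)"
```

```text
at [0.5915 0.3347 0.151 ] yaw -0.746 tilt 0.0311 row [-0.352 -0.195  3.515] turn 0.222
```

Joint 6 is at its range limit (this yaw needs about 2.9 rad), so I'll turn back some and re-centre.

Request:
{"api": "play_rows", "payload": {"motion": [[0,0,0,-0.8,40],[0,0,0,-1.6,40],[0,0,0,-2.2,40],[0,0,0,-2.2,40]]}}

```text
clock: 31.75
position: [0.5917, 0.3341, 0.1522]
ee_rot: [-0.013, 0.983, -0.181, -0.008]
contact_force: [-0.0, -0.3, -1.4]
width: 0.0545
gripper_force: 32.5
```

```bash
python3 -c "
from h import *
print(manip.get_state()['qpos'].round(3)); go(.5846,.354,.011,-.4)"
```

```text
[0.395 0.477 1.388 0.033 1.277 2.321]
at [0.5917 0.3341 0.1522] yaw -0.365 tilt 0.0314 row [-0.269 -0.32   3.546] turn 0.202
```

Request:
{"api": "play_rows", "payload": {"motion": [[-0.27,-0.32,0,0,40],[-0.27,-0.32,1.0,0,40],[-0.27,-0.32,2.0,0,40],[-0.27,-0.32,2.8,0,40],[-0.27,-0.32,2.8,0,40]]}}

```text
clock: 32.38
position: [0.5826, 0.3544, 0.0379]
ee_rot: [-0.012, 0.983, -0.18, -0.011]
contact_force: [-0.2, 0.8, -1.6]
width: 0.0546
gripper_force: 32.5
```

```bash
python3 -c "
from h import *
print(manip.get_state()['qpos'].round(3)); go(.5846,.354,.010,-.4)"
```

```text
[0.427 0.577 1.515 0.037 1.054 2.343]
at [0.5826 0.3544 0.0379] yaw -0.363 tilt 0.0325 row [0.067 0.005 0.696] turn 0.214
```

Request:
{"api": "play_rows", "payload": {"motion": [[0.03,0,0.3,0,40],[0.03,0,0.55,0,40],[0.03,0,0.66,0,40],[0.03,0,0.68,0,40],[0.03,0,0.68,0,40]]}}

```text
clock: 33.0
position: [0.5865, 0.355, 0.0139]
ee_rot: [-0.014, 0.983, -0.18, -0.008]
contact_force: [0.2, -0.3, -1.6]
width: 0.0546
gripper_force: 32.5
```

Request:
{"api": "play_rows", "payload": {"motion": [[-0.02,0,0.07,0,40],[-0.02,0,0.12,0,40],[-0.02,0,0.12,0,40]]}}

```text
clock: 33.38
position: [0.5853, 0.3554, 0.0087]
ee_rot: [-0.014, 0.984, -0.18, -0.008]
contact_force: [-0.9, -1.0, -0.7]
width: 0.0548
gripper_force: 32.5
```

Just about touching the floor. Open gently, rise and look.

Request:
{"api": "play_rows", "payload": {"motion": [[0,0,0.02,0,56],[0,0,0.02,0,58],[0,0,0,0,62],[0,0,0,0,66],[0,0,0,0,70]]}}

```text
clock: 34.0
position: [0.5855, 0.3554, 0.0089]
ee_rot: [-0.014, 0.983, -0.18, -0.008]
contact_force: [-0.3, 0.9, 0.2]
width: 0.0702
gripper_force: 0.0
```

Request:
{"api": "play_rows", "payload": {"motion": [[0,0,0,0,72],[0,0,-0.8,0,72],[0,0,-2.0,0,72],[0,0,-3.4,0,72],[0,0,-4.0,0,72]]}}

```text
clock: 34.62
position: [0.5887, 0.3512, 0.1729]
ee_rot: [-0.015, 0.983, -0.18, -0.006]
contact_force: [0.3, -0.2, -0.7]
width: 0.0717
gripper_force: 0.0
```

Request:
{"api": "play_rows", "payload": {"motion": [[0,1.2,0,0,72],[0,2.4,0,0,72],[0,3.6,0,0,72],[0,4.8,0,0,72],[0,6.2,0,0,72]]}}

```text
clock: 35.25
position: [0.4988, 0.1176, 0.1629]
ee_rot: [-0.014, 0.984, -0.18, -0.008]
contact_force: [-0.2, -0.3, 0.1]
width: 0.0718
gripper_force: 0.0
```

Request:
{"api": "play_rows", "payload": {"motion": [[0,1.2,0,0,72],[0,2.4,0,0,72],[0,3.6,0,0,72],[0,4.8,0,0,72],[0,6.2,0,0,72]]}}

```text
clock: 35.88
position: [0.4108, -0.1142, 0.1571]
ee_rot: [-0.014, 0.984, -0.18, -0.007]
contact_force: [0.4, -1.5, -0.0]
width: 0.072
gripper_force: 0.0
```

Run:
```python
from h import *
a=grab('top');b=grab('side')
cv2.imwrite('pics/a7.png',np.vstack([cv2.resize(a['img'][110:230,80:280],(600,360)),cv2.resize(b['img'][110:210,190:357],(600,240))])[:,:,::-1])
C=[cloud(a).reshape(-1,3),cloud(b).reshape(-1,3)]
def tr(c,yaw,y): return np.array([c[0]-np.sin(yaw)*y,c[1]+np.cos(yaw)*y])
L=((.591,.264),.071);S=((.452,.254),-.022)
for n,(t,y) in dict(shaker=(L,0),lemon=(L,.09),garlic=(L,-.09),bottle=(S,.045),jar=(S,-.045)).items():
    c=tr(*t,y)
    for p in C:
        q=p[(np.hypot(*(p[:,:2]-c).T)<.045)&(p[:,2]>.014)]
        if len(q)<9: continue
        zt=np.percentile(q[:,2],98); h=q[q[:,2]>zt-.012]
        print(n,len(q),'ztop %.3f'%zt,'err mm top',(((h.min(0)+h.max(0))/2)[:2]-c).round(4)*1e3,'all',(((q.min(0)+q.max(0))/2)[:2]-c).round(4)*1e3)
from m import meas; meas(['tin','tea','jam'])
print(manip.get_state()['position'],manip.get_state()['clock'])
```

```text
shaker 282 ztop 0.089 err mm top [ 0.2 -0.4] all [-0.8 -3.7]
shaker 205 ztop 0.088 err mm top [ 0.5 -2.9] all [ 0.5 -5.3]
lemon 415 ztop 0.057 err mm top [-2.8  1.3] all [-3.   0.9]
lemon 89 ztop 0.059 err mm top [-11.   -2.6] all [-2.8 -4. ]
garlic 253 ztop 0.046 err mm top [ 0.7 -2.2] all [-1.2 -1.3]
garlic 147 ztop 0.050 err mm top [ 0.6 -4.2] all [ -2.2 -11.8]
bottle 206 ztop 0.098 err mm top [-0.9 -0.5] all [-1.9 -2.5]
bottle 33 ztop 0.100 err mm top [-1.4 -2.3] all [ 3.6 11.8]
jar 361 ztop 0.098 err mm top [-0.4 -1.3] all [-9.7 -3. ]
jar 335 ztop 0.098 err mm top [-0.4 -1.3] all [-0.6 -3.2]
tin seed [ 0.508 -0.414  0.04 ]
   top 878 ztop 0.043 top mid [ 0.51  -0.416] ext [0.084 0.086] all mid [ 0.508 -0.416] ext [0.086 0.086]
   side 1290 ztop 0.040 top mid [ 0.509 -0.416] ext [0.085 0.086] all mid [ 0.509 -0.416] ext [0.085 0.086]
tea seed [ 0.522 -0.158  0.015]
   side 131 ztop 0.018 top mid [ 0.52  -0.157] ext [0.035 0.043] all mid [ 0.52  -0.157] ext [0.035 0.043]
jam seed [ 0.702 -0.272  0.098]
   top 611 ztop 0.100 top mid [ 0.696 -0.268] ext [0.053 0.05 ] all mid [ 0.696 -0.269] ext [0.062 0.063]
   side 1105 ztop 0.099 top mid [ 0.695 -0.271] ext [0.051 0.055] all mid [ 0.694 -0.27 ] ext [0.062 0.066]
[ 0.40972981 -0.11729764  0.15694389] 35.975
```

View pics/a7.png

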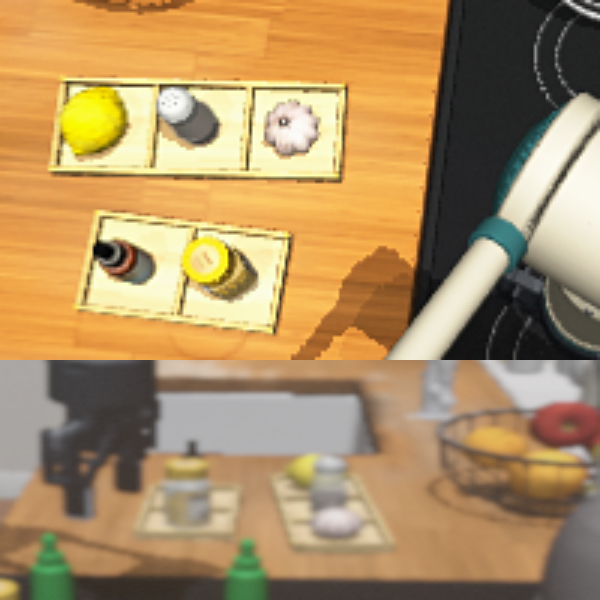

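All five things stand in their bays: lemon (93,122), shaker (175,103), garlic (291,127), bottle (110,252) and jar (205,257). By the top view each is within about 3 mm of its bay centre, and the bystanders have not moved. The robot is clear, so I'm handing in.

Request:
{"api": "play_rows", "payload": {"motion": [[0,0,0,0,72],[0,0,0,0,72],[0,0,0,0,72]]}}

```text
clock: 36.35
position: [0.4116, -0.1119, 0.1568]
ee_rot: [-0.014, 0.984, -0.179, -0.008]
contact_force: [0.5, 0.4, -0.9]
width: 0.0723
gripper_force: 0.0
```

```bash
python3 -c "
from rig import manip
print(manip.sign_off())"
```

```text
the job is handed in; nothing more can be done
None
```

Both kits are made up and handed in at about 36 s: in the last top view all five things sat within about 3 mm of their bay centres, with the tin, jam jar and tea light unmoved; the hand-in gave no verdict.

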